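# Crease the hinge of a file cover

## Robot

A 7-joint arm with a two-finger parallel gripper is mounted at the origin on the work surface. World frame = base frame: x ahead of the robot, y to its left, z up, the work surface at z = 0. Lengths are in m, angles in rad, forces in N, time in s.
With the tool pointing down it reaches from about 0.4 to 0.875 m from the base axis. Payload 19.3 kg.
Tool frame: the origin (TCP) lies at the very end of the fingers, on their centre line; the grasp point (between the pads) lies env.grasp_offset behind it (env.grasp_offset is the distance from the TCP to the grasp point, in m); z points along the fingers, y is the line along which they close (so a half turn about z gives the same grasp; the last joint's range is limited). The gripper opens to 85 mm and grips with 20 to 120 N. Pads are 22 mm wide; open, the fingers measure 114 mm over their backs; the gripper's body (76 mm by 85 mm) begins 54 mm behind the grasp point. The pads swing forward as they close: fully open they stand 13 mm farther back than shut.
Start: joints at [1.277, 0.521, -0.036, 1.599, 0.021, 1.021, -0.113], TCP at [0.139, -0.609, 0.231] pointing down, gripper open.
Joint ranges: [-2.91, 2.91], [-0.3, 2.13], [-1.5, 1.42], [0.17, 2.43], [-1.26, 4.41], [0.16, 1.93], [-2.52, 2.52]. Speed limits (rad/s): [1.89, 1.89, 2.39, 2.39, 3.01, 3.01, 3.01].

## Interface

Orientations are given as a unit quaternion [x, y, z, w].
In Python, from station import env gives the robot as it stands.
- The arm moves only by the shell command python3 -m crank 'ROWS' [FORCE]. ROWS is JSON, a list of rows, each an object of numbers: "tx", "ty", "tz": the shift along the tool's x, y, z in mm; "ax", "ay", "az": the turn, a rotation vector about the tool's x, y, z in degrees; "claw": the finger opening in mm, from 0 to 85.4. In form: [{"tx": .., "ty": .., "tz": .., "ax": .., "ay": .., "az": .., "claw": ..}, ...]. A call has 1 to 20 rows; each row is the pose to reach, as a shift and turn from the pose commanded when the call began, along the tool's axes at that moment; what a row does not reach only later rows make up. A row lasts 1/12 s, in which the tool goes at most 41.7 mm and 7.16 degrees, less where a joint would pass 70% of its speed; a pose out of reach is approached as far as the arm can. A call with a gripper value outside its range is refused whole. The fingers move at their own pace and stop on an object; FORCE is the grip in N (left out, the last holds). Time passes only in rows, so rows that repeat a pose let the fingers close. It gives the time, the measured TCP pose, the force, the opening and the grip force at its end, in the units of the state.
- env.read_state(): the state, without advancing time (a new reading comes with each control period).
- env.camera(name): name is "side" or "top"; returns a dict with "color" (420x560x3 uint8, blue, green, red), "intrinsics" (3x3 intrinsics, pixels), "xyz" and "attitude" of the camera in the world. Camera axes: x right, y up, looking along -z (the intrinsics and any distortion apply to the point x, -y, -z); pixel columns grow to the right and rows downward; lengths in m; the calibration is good to about 2 mm. A picture is of the moment at which its call begins. There is no depth.
- env.finish_job(): hands the job in; it is judged then, once.
The state is a dict: "time": time; "joints": joint angles; "qvel": joint speeds; "joint_torque": joint torques, N m; "ee_pos": TCP position; "ee_rot": TCP orientation; "contact_force": force on the tool from outside, world axes, zero at the start; "wrist_torque": the same for the moment, N m; "opening": finger opening in m; "gripper_force": force on a finger pad.
Only numpy, scipy, OpenCV 4.12 (cv2) and the standard library are available. Lean on these libraries where they do the work, as an engineer would, in place of code of your own. Each camera call takes 0.05 s, during which the arm holds its last target. There are 200 camera calls.

## Task

Take the orange-handled creasing tool out of its white stand and, holding it upright, press its brass nib lightly into the crease of the green file cover at the end by the yellow marker. Draw it steadily and slowly (a few centimetres a second) along the whole crease to the end by the red marker, in one pass without lifting the nib. Then hang the tool upright in its stand again, let go, and leave the mug, stapler and hole punch where they are.

Things in the scene. Friction and masses are not known exactly. Their poses are not given: they have to be found in the camera images.
- tool: Loose creasing tool, about 0.18 kg, hanging upright in the stand. Origin: centre of the underside of its collar; z up along the tool. Above: black collar 52 mm diameter, 8 mm thick, then an orange handle, 26 mm square (faces square to x and y), from 8 to 83 mm. Below: steel shank 26 mm diameter to -35 mm, then a round-ended brass nib 6 mm diameter, tip at -65 mm.
- nib_tip (a point): Lowest point of the nib's round end, on the tool's axis, 65 mm below the tool's origin when the nib is not pressed. It moves with the nib.
- nib (a joint): The nib is sprung and slides up into the shank: 0 m = fully out, 0.010 m = pushed in to its stop. Spring 500 N/m, so 4 mm takes about 2 N.
- crease (a point): Fixed. Middle of the crease, on its floor, 12 mm above the desk. x runs along the crease (only the markers tell which end is the start), y across it, z up. The crease is a straight groove with a pale floor, 12 mm wide, 3 mm deep, 210 mm long, open at both ends, between the cover's two green panels.
- yellow_mark: Yellow disc, 20 mm diameter, 4 mm thick, fixed on the grey board on the crease's line, 120 mm from its middle (15 mm beyond the cover's edge): the starting end. Origin: centre of its underside, level with the crease's floor.
- red_mark: Red disc, same size and placing, at the other end of the crease: the finishing end.
- cover: Stiff green file cover fixed on a fixed grey creasing board 270 x 222 x 12 mm. Two panels 3 mm thick, 60 mm wide (+y side of the crease) and 120 mm wide (-y side); the board is the crease's floor. Origin at desk level, 12 mm straight below the middle of the crease; x along the crease.
- stand_hole (a point): Fixed white stand, 90 x 90 mm, 90 mm high. This point is the centre of the round 37 mm hole in its flat top, at the top surface; the hole passes through the 10 mm top plate and is free below it to 8 mm above the desk. The tool hangs with its shank in the hole (5 mm play all round) and its collar lying on the top.
- mug: Bystander: loose blue mug, 80 mm diameter, 92 mm high, handle towards its +y. Origin: centre of its underside.
- stapler: Bystander: loose black stapler, 135 x 36 x 50 mm. Origin: centre of its underside.
- punch: Bystander: loose grey and blue hole punch, 72 x 110 x 57 mm. Origin: centre of its underside.
There are look-alikes about, which are no part of the job. Of the things that look like the part that bears stand_hole, the middle-sized one is meant. What is shaped like the tool but purple is not meant.

How it is judged:
On the way, in this order (a step that is already met when the one before it is completed fails the run):
1. the upright tool (within 0.35 rad) presses its nib on the floor of the crease within 42 mm of the yellow marker's centre (horizontal distance between nib_tip and yellow_mark below 0.042 m and y of nib_tip in the frame of crease between -0.006 and 0.006 m and z of nib_tip in the frame of crease below 0.002 m and contact force between tool and cover above 0.3 N and angle between tool's own z axis and vertical below 0.35 rad), for 0.1 s.
2. the nib, still upright and pressing in the crease, is a quarter of the way along (horizontal distance between nib_tip and yellow_mark between 0.063 and 0.087 m and y of nib_tip in the frame of crease between -0.006 and 0.006 m and z of nib_tip in the frame of crease below 0.002 m and contact force between tool and cover above 0.3 N and angle between tool's own z axis and vertical below 0.35 rad), for 0.1 s.
3. the nib, still upright and pressing in the crease, is half of the way along (horizontal distance between nib_tip and yellow_mark between 0.108 and 0.132 m and y of nib_tip in the frame of crease between -0.006 and 0.006 m and z of nib_tip in the frame of crease below 0.002 m and contact force between tool and cover above 0.3 N and angle between tool's own z axis and vertical below 0.35 rad), for 0.1 s.
4. the nib, still upright and pressing in the crease, is three quarters of the way along (horizontal distance between nib_tip and yellow_mark between 0.153 and 0.177 m and y of nib_tip in the frame of crease between -0.006 and 0.006 m and z of nib_tip in the frame of crease below 0.002 m and contact force between tool and cover above 0.3 N and angle between tool's own z axis and vertical below 0.35 rad), for 0.1 s.
5. the nib, still upright and pressing in the crease, comes within 42 mm of the red marker's centre (horizontal distance between nib_tip and red_mark below 0.042 m and y of nib_tip in the frame of crease between -0.006 and 0.006 m and z of nib_tip in the frame of crease below 0.002 m and contact force between tool and cover above 0.3 N and angle between tool's own z axis and vertical below 0.35 rad), for 0.1 s.
At the end, for the whole second after the job is handed in: The tool hangs upright (within 0.1 rad) and at rest in the stand's hole, its collar flat on the stand's top (origin within 9 mm sideways and 4 mm in height of the hole's centre), released by the fingers (horizontal distance between tool and stand_hole below 0.009 m and z of tool in the frame of stand_hole between -0.004 and 0.004 m and angle between tool's own z axis and vertical below 0.1 rad and linear speed of tool below 0.02 m/s and contact force between tool and the fingers below 0.1 N); the robot touches nothing.
It fails at once if the nib is drawn over the cover faster than 120 mm/s (contact force between tool and cover above 0.3 N and linear speed of tool above 0.12 m/s).
It fails at once if the nib is lifted (5 to 15 mm above the crease's floor) over the middle 140 mm of the crease (x of nib_tip in the frame of crease between -0.07 and 0.07 m and y of nib_tip in the frame of crease between -0.01 and 0.01 m and z of nib_tip in the frame of crease between 0.005 and 0.015 m).
It fails at once if the tool presses on the cover with more than 20 N (contact force between tool and cover above 20 N).
It fails at once if the mug, stapler or hole punch is pushed more than 30 mm (distance of any of mug, stapler, punch from where it was at the start of the episode above 0.03 m).
It also fails if it takes over 67 s, if anything falls off the work surface, if the arm or the gripper's body presses on something with over 40 N, if the wrist force passes 120 N, or if a joint passes its speed limit or range.

## Working session

There is one attempt and no reset: what is moved stays moved. The work goes in short steps, Python scripts to look and compute and a shell command to move; the robot and the scene stay as the last step left them, time stands still between calls to the robot, and variables do not carry over. Pictures are saved under pics/ and viewed, at most 10 in all, crops included, and the job is handed in when it is done.

```bash
mkdir -p pics; cat > h.py <<'E'
import numpy as np, cv2
from scipy.spatial.transform import Rotation as R
from station import env
def shot(n,f):
    c=env.camera(n); cv2.imwrite(f'pics/{f}.png',c['color']); np.savez(f'pics/{f}.npz',**c); return c
def load(f): return np.load(f'pics/{f}.npz',allow_pickle=True)
def att(c):
    a=np.asarray(c['attitude']); return R.from_quat(a).as_matrix() if a.size==4 else a.reshape(3,3)
def ray(c,uv):
    K=np.asarray(c['intrinsics']); d=np.linalg.inv(K)@[uv[0],uv[1],1]; d=att(c)@[d[0],-d[1],-d[2]]; return np.asarray(c['xyz']),d
def plane(c,uv,z):
    o,d=ray(c,uv); return o+d*(z-o[2])/d[2]
def proj(c,p):
    q=att(c).T@(np.asarray(p)-c['xyz']); q=np.asarray(c['intrinsics'])@[q[0],-q[1],-q[2]]; return q[:2]/q[2]
def tri(c1,u1,c2,u2):
    (o,d),(p,e)=ray(c1,u1),ray(c2,u2); s=np.linalg.lstsq(np.c_[d,-e],p-o,rcond=None)[0]
    a,b=o+d*s[0],p+e*s[1]; return (a+b)/2,np.linalg.norm(a-b)
E
python3 - <<'E'
from h import *
for n in('top','side'):
    c=shot(n,n+'0'); print(n,{k:v for k,v in c.items() if k!='color'})
s=env.read_state(); print(s, env.grasp_offset)
E
```

```text
top {'intrinsics': array([[467.9075343 ,   0.        , 282.58181928],
       [  0.        , 467.9075343 , 195.85710098],
       [  0.        ,   0.        ,   1.        ]]), 'xyz': array([0.2950416 , 0.03398339, 1.17366068]), 'attitude': array([-0.04938291,  0.04882521,  0.71239134, -0.69833803])}
side {'intrinsics': array([[379.79621618,   0.        , 281.28238438],
       [  0.        , 379.79621618, 215.4958057 ],
       [  0.        ,   0.        ,   1.        ]]), 'xyz': array([0.09207796, 0.55392765, 0.74420518]), 'attitude': array([-0.11047686,  0.35748587,  0.87941039, -0.29434006])}
{'time': 0.1, 'joints': array([ 1.27681147,  0.52193881, -0.03637254,  1.59992717,  0.02118236,
        1.02111282, -0.11282078]), 'qvel': array([ 0.00051688, -0.00260508, -0.0004091 , -0.00100986, -0.00011519,
        0.00030211,  0.00159466]), 'joint_torque': array([ 5.23594790e-03, -9.28464890e+01,  1.98416658e+00, -3.70526111e+01,
        1.80175854e-02,  5.49894146e-03,  1.37170233e-05]), 'ee_pos': array([ 0.13863339, -0.6091275 ,  0.23080103]), 'ee_rot': array([ 9.93746574e-01,  1.11657938e-01, -7.21434996e-05, -4.96055261e-04]), 'contact_force': array([-0.43931792,  0.36380547, -0.1680988 ]), 'wrist_torque': array([-0.00399392,  0.06728171, -0.01265177]), 'gripper_force': 0.0, 'opening': 0.0853357250851202} 0.0187
```

View pics/top0.png

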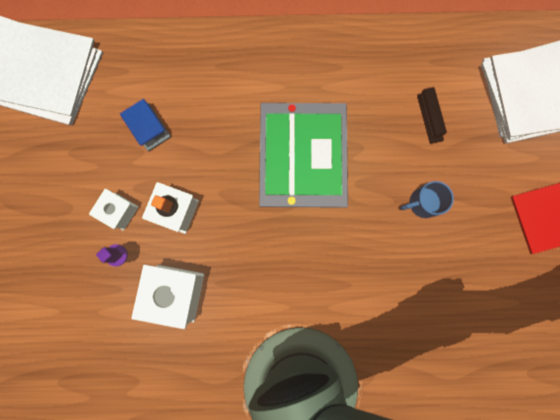

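View pics/side0.png

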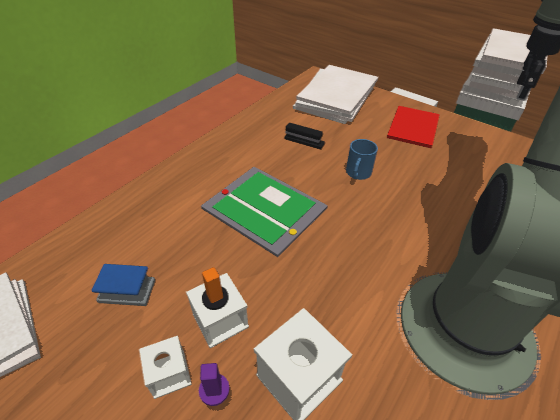

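The top picture shows candidates: orange tool at (163,203), with the purple look-alike at (112,254). For the stand there is the small one (110,209), the middle one (171,207) holding the orange tool, and the large one (165,297). I choose the orange tool and the middle stand. The yellow mark is at (291,200) and the red at (292,108). The side view agrees: orange tool (212,285), yellow (293,231), red (225,191).

```bash
python3 - <<'E'
from h import *
T,S=load('top0'),load('side0')
def mask(c,lo,hi,roi):
    h=cv2.cvtColor(c['color'],cv2.COLOR_BGR2HSV); m=cv2.inRange(h,lo,hi); z=np.zeros_like(m); x0,y0,x1,y1=roi; z[y0:y1,x0:x1]=m[y0:y1,x0:x1]; return z
def cen(m):
    v,u=np.nonzero(m); return np.array([u.mean(),v.mean()]),len(u)
for nm,lo,hi,rt,rs in [('yellow',(20,140,140),(35,255,255),(280,190,302,212),(280,222,305,242)),('red',(0,170,90),(6,255,255),(282,98,302,118),(215,182,235,200))]:
    a,b=cen(mask(T,lo,hi,rt)),cen(mask(S,lo,hi,rs)); print(nm,a,b,plane(T,a[0],.016),plane(S,b[0],.016),tri(T,a[0],S,b[0]))
# crease: pale pixels
for c,roi in((T,(285,115,300,193)),(S,(228,190,292,232))):
    m=mask(c,(0,0,150),(179,70,255),roi); v,u=np.nonzero(m)
    P=np.array([plane(c,q,.012)[:2] for q in np.c_[u,v]]); l=cv2.fitLine(P.astype(np.float32),cv2.DIST_HUBER,0,1e-4,.01).ravel(); print('crease',len(u),l,P.min(0),P.max(0))
# stand top white square and hole/collar, orange
def white(c,roi):
    m=mask(c,(0,0,190),(179,60,255),roi); k,_=cv2.findContours(m,cv2.RETR_EXTERNAL,cv2.CHAIN_APPROX_NONE); k=max(k,key=cv2.contourArea); return cv2.boxPoints(cv2.minAreaRect(k))
for nm,roi in(('mid',(138,178,202,236)),('small',(86,186,137,230)),('big',(128,260,205,332))):
    b=white(T,roi); P=np.array([plane(T,q,.09) for q in b]); print(nm,np.linalg.norm(np.diff(P[:3],axis=0),axis=1),P.mean(0),b.round(1).tolist())
for n,c,roi in(('T',T,(140,185,190,225)),('S',S,(195,260,235,312))):
    m=mask(c,(5,150,80),(17,255,255),roi); k,_=cv2.findContours(m,cv2.RETR_EXTERNAL,cv2.CHAIN_APPROX_NONE)
    k=max(k,key=cv2.contourArea); print('orange',n,cv2.contourArea(k),cv2.minAreaRect(k),cv2.approxPolyDP(k,2,True).reshape(-1,2).tolist())
    m=mask(c,(0,0,0),(179,255,60),roi); k,_=cv2.findContours(m,cv2.RETR_EXTERNAL,cv2.CHAIN_APPROX_NONE); k=max(k,key=cv2.contourArea); print('black',cv2.fitEllipse(cv2.convexHull(k)))
a=cv2.resize(T['color'][180:240,135:205],None,fx=6,fy=6,interpolation=cv2.INTER_CUBIC)
b=cv2.resize(S['color'][260:345,180:253],None,fx=5,fy=5,interpolation=cv2.INTER_CUBIC)
o=np.zeros((430,790,3),np.uint8); o[:360,:420]=a; o[:425,425:790]=b; cv2.imwrite('pics/crop0.png',o)
E
```

```text
yellow (array([291.075, 200.2  ]), 40) (array([292.47222222, 231.36111111]), 36) [0.44563726 0.01232081 0.016     ] [0.4450288  0.01160513 0.016     ] (array([0.44518136, 0.01214472, 0.0165201 ]), np.float64(0.0008557901451989928))
red (array([291.5, 107.5]), 32) (array([224.60869565, 191.2173913 ]), 23) [0.68541899 0.00588529 0.016     ] [0.68546428 0.00492842 0.016     ] (array([0.68485938, 0.00578775, 0.01703608]), np.float64(0.0004695288687794301))
crease 452 [ 0.9997222  -0.02357072  0.5810493   0.00892085] [ 4.66807960e-01 -1.84412586e-04] [0.66692253 0.01698982]
crease 514 [ 0.6655729  -0.7463329   0.5628678  -0.05724527] [ 0.46090901 -0.09545081] [0.67161409 0.01375291]
mid [0.09120364 0.10917288] [0.42466658 0.29641256 0.09      ] [[141.60000610351562, 217.8000030517578], [155.3000030517578, 181.10000610351562], [198.39999389648438, 197.3000030517578], [184.60000610351562, 234.0]]
small [0.07120941 0.07048324] [0.42614129 0.43844587 0.09      ] [[88.4000015258789, 213.5], [104.69999694824219, 187.1999969482422], [129.6999969482422, 202.60000610351562], [113.4000015258789, 229.0]]
big [0.12445874 0.12519766] [0.22236785 0.30891818 0.09      ] [[131.10000610351562, 318.3999938964844], [142.10000610351562, 263.3999938964844], [195.39999389648438, 274.1000061035156], [184.39999389648438, 329.1000061035156]]
orange T 227.0 ((146.5, 204.5), (39.0, 13.0), 90.0) [[140, 185], [140, 224], [152, 224], [141, 220], [140, 216], [153, 185]]
black ((170.1862030029297, 201.09388732910156), (7.532467842102051, 11.958292007446289), 133.01260375976562)
orange S 1018.0 ((214.5, 281.0), (42.0, 39.0), 90.0) [[195, 260], [195, 286], [204, 282], [211, 302], [221, 298], [218, 275], [227, 272], [234, 283], [234, 260]]
black ((214.64242553710938, 297.2627868652344), (22.997114181518555, 25.446191787719727), 64.49140167236328)
```

View pics/crop0.png

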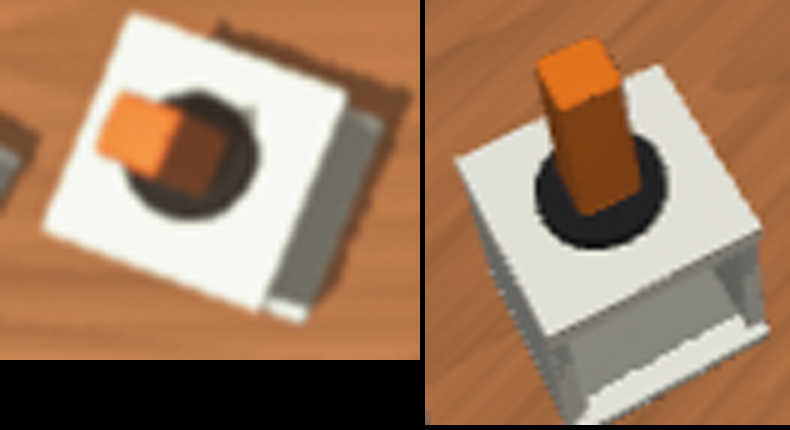

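The crop confirms an orange square handle on a black collar in the middle stand (about 91 mm across). The top-view crop shows the orange top face at about (140,134) and the collar centre at (192,155). In the side view they are at about (579,76) and (601,188).

```bash
python3 - <<'E'
from h import *
T,S=load('top0'),load('side0')
t=lambda p:np.array([135+(p[0]+.5)/6-.5,180+(p[1]+.5)/6-.5]); s=lambda p:np.array([180+(p[0]-425+.5)/5-.5,260+(p[1]+.5)/5-.5])
def ang(P):
    a=[np.degrees(np.arctan2(*(P[(i+1)%4]-P[i])[1::-1]))%90 for i in range(4)]; return np.round(a,1),np.round([np.linalg.norm(P[(i+1)%4]-P[i]) for i in range(4)],4)
for n,c,f,o,w,k in(('T',T,t,[(125,92),(183,110),(155,180),(97,148)],[(128,12),(345,95),(262,310),(43,230)],(192,155)),('S',S,s,[(537,68),(598,38),(622,85),(557,112)],[(455,158),(660,66),(760,230),(550,336)],(601,188))):
    P=np.array([plane(c,f(q),.173) for q in o]); print(n,'top',P.mean(0),*ang(P))
    P=np.array([plane(c,f(q),.09) for q in w]); print(n,'stand',P.mean(0),*ang(P))
    print('collar',plane(c,f(k),.098))
# precise side: orange by seg
for c,n,roi in((T,'T',(146,190,176,216)),(S,'S',(198,262,226,306))):
    x0,y0,x1,y1=roi; b=c['color'][y0:y1,x0:x1].astype(int); print(n)
    bright=(b[...,2]>190)&(b[...,0]<90)&(b[...,1]<150); k,l,st,ce=cv2.connectedComponentsWithStats(bright.astype(np.uint8)); i=1+st[1:,4].argmax(); p=ce[i]+[x0,y0]; print(p,st[i],plane(c,p,.173))
s=env.read_state(); print(R.from_quat(s['ee_rot']).as_matrix().round(4))
E
```

```text
T top [0.4278046  0.30247312 0.173     ] [71.6 69.  60.3 64.3] [0.0221 0.0269 0.0242 0.0223]
T stand [0.4271622  0.30335962 0.09      ] [67.9 69.3 69.  69.7] [0.092  0.0889 0.0913 0.0907]
collar [0.42857145 0.30236836 0.098     ]
S top [0.42628504 0.30430085 0.173     ] [70.3 65.  65.1 64.2] [0.0245 0.0235 0.0248 0.0213]
S stand [0.42675835 0.30198649 0.09      ] [67.1 67.8 67.7 69. ] [0.0896 0.0897 0.0877 0.0907]
collar [0.4261352  0.30465265 0.098     ]
T
[157.86666667 201.63809524] [  6   6  13  13 105] [0.42784802 0.30258283 0.173     ]
S
[210.32214765 274.0738255 ] [  4   5  17  15 149] [0.42721861 0.30332808 0.173     ]
[[ 9.751e-01  2.219e-01 -3.000e-04]
 [ 2.219e-01 -9.751e-01  1.000e-03]
 [-0.000e+00 -1.000e-03 -1.000e+00]]
```

```bash
cat >> h.py <<'E'
def step(p,yaw=None):
    "tool-frame shift in mm to world p, az in deg to bring closing axis to yaw"
    s=env.read_state(); M=R.from_quat(s['ee_rot']).as_matrix(); d=1000*M.T@(np.asarray(p)-s['ee_pos'])
    y=np.degrees(np.arctan2(M[1,1],M[0,1])); print('t',round(s['time'],2),'pos',s['ee_pos'].round(4),'yaw',y.round(2),'zaxis',M[:,2].round(4),'F',s['contact_force'].round(2),'open',round(s['opening'],4),'grip',round(float(s['gripper_force']),1))
    print('shift',d.round(1),'az',None if yaw is None else -(yaw-y))
E
W1='{"tx":454,"ty":-368,"tz":-19,"az":-55,"claw":85}'
python3 -m crank '[{"tx":454,"ty":-368,"tz":-19,"az":-55,"claw":85},{"tx":454,"ty":-368,"tz":-19,"az":-55,"claw":85},{"tx":454,"ty":-368,"tz":-19,"az":-55,"claw":85},{"tx":454,"ty":-368,"tz":-19,"az":-55,"claw":85},{"tx":454,"ty":-368,"tz":-19,"az":-55,"claw":85},{"tx":454,"ty":-368,"tz":-19,"az":-55,"claw":85},{"tx":454,"ty":-368,"tz":-19,"az":-55,"claw":85},{"tx":454,"ty":-368,"tz":-19,"az":-55,"claw":85},{"tx":454,"ty":-368,"tz":-19,"az":-55,"claw":85},{"tx":454,"ty":-368,"tz":-19,"az":-55,"claw":85},{"tx":454,"ty":-368,"tz":-19,"az":-55,"claw":85},{"tx":454,"ty":-368,"tz":-19,"az":-55,"claw":85},{"tx":454,"ty":-368,"tz":-19,"az":-55,"claw":85},{"tx":454,"ty":-368,"tz":-19,"az":-55,"claw":85},{"tx":454,"ty":-368,"tz":-19,"az":-55,"claw":85},{"tx":454,"ty":-368,"tz":-19,"az":-55,"claw":85}]' 30
python3 -c "
from h import *
step((.4272,.303,.25),-22.5)"
```

```text
t 0.1 pos [ 0.1386 -0.6091  0.2308] yaw -77.18 zaxis [-3.e-04  1.e-03 -1.e+00] F [-0.44  0.36 -0.17] open 0.0853 grip 0.0
shift [ 483.8 -825.4  -18.4] az -54.678204759151896$[0]: bad value
```

```bash

python3 -m crank '[{"tx":454,"ty":-368,"tz":-19,"ax":0,"ay":0,"az":-55,"claw":85},{"tx":454,"ty":-368,"tz":-19,"ax":0,"ay":0,"az":-55,"claw":85},{"tx":454,"ty":-368,"tz":-19,"ax":0,"ay":0,"az":-55,"claw":85},{"tx":454,"ty":-368,"tz":-19,"ax":0,"ay":0,"az":-55,"claw":85},{"tx":454,"ty":-368,"tz":-19,"ax":0,"ay":0,"az":-55,"claw":85},{"tx":454,"ty":-368,"tz":-19,"ax":0,"ay":0,"az":-55,"claw":85},{"tx":454,"ty":-368,"tz":-19,"ax":0,"ay":0,"az":-55,"claw":85},{"tx":454,"ty":-368,"tz":-19,"ax":0,"ay":0,"az":-55,"claw":85},{"tx":454,"ty":-368,"tz":-19,"ax":0,"ay":0,"az":-55,"claw":85},{"tx":454,"ty":-368,"tz":-19,"ax":0,"ay":0,"az":-55,"claw":85},{"tx":454,"ty":-368,"tz":-19,"ax":0,"ay":0,"az":-55,"claw":85},{"tx":454,"ty":-368,"tz":-19,"ax":0,"ay":0,"az":-55,"claw":85},{"tx":454,"ty":-368,"tz":-19,"ax":0,"ay":0,"az":-55,"claw":85},{"tx":454,"ty":-368,"tz":-19,"ax":0,"ay":0,"az":-55,"claw":85},{"tx":454,"ty":-368,"tz":-19,"ax":0,"ay":0,"az":-55,"claw":85},{"tx":454,"ty":-368,"tz":-19,"ax":0,"ay":0,"az":-55,"claw":85}]' 30
python3 -c "
from h import *
step((.4272,.303,.25),-22.5)"
```

```text
time: 1.43
ee_pos: [0.5007, -0.1474, 0.25]
ee_rot: [0.829, 0.56, 0.0, -0.0]
contact_force: [-0.5, -1.8, -0.3]
opening: 0.0848
gripper_force: 0.0
t 1.43 pos [ 0.5007 -0.1474  0.25  ] yaw -21.93 zaxis [-2.e-04  9.e-04 -1.e+00] F [-0.53 -1.81 -0.33] open 0.0848 grip 0.0
shift [ 390.3 -236.4    0.4] az 0.5667690304146191
```

```bash

python3 -m crank '[{"tx":390,"ty":-236,"tz":0,"ax":0,"ay":0,"az":0,"claw":85},{"tx":390,"ty":-236,"tz":0,"ax":0,"ay":0,"az":0,"claw":85},{"tx":390,"ty":-236,"tz":0,"ax":0,"ay":0,"az":0,"claw":85},{"tx":390,"ty":-236,"tz":0,"ax":0,"ay":0,"az":0,"claw":85},{"tx":390,"ty":-236,"tz":0,"ax":0,"ay":0,"az":0,"claw":85},{"tx":390,"ty":-236,"tz":0,"ax":0,"ay":0,"az":0,"claw":85},{"tx":390,"ty":-236,"tz":0,"ax":0,"ay":0,"az":0,"claw":85},{"tx":390,"ty":-236,"tz":0,"ax":0,"ay":0,"az":0,"claw":85},{"tx":390,"ty":-236,"tz":0,"ax":0,"ay":0,"az":0,"claw":85},{"tx":390,"ty":-236,"tz":0,"ax":0,"ay":0,"az":0,"claw":85},{"tx":390,"ty":-236,"tz":0,"ax":0,"ay":0,"az":0,"claw":85},{"tx":390,"ty":-236,"tz":0,"ax":0,"ay":0,"az":0,"claw":85},{"tx":390,"ty":-236,"tz":0,"ax":0,"ay":0,"az":0,"claw":85},{"tx":390,"ty":-236,"tz":0,"ax":0,"ay":0,"az":0,"claw":85},{"tx":390,"ty":-236,"tz":0,"ax":0,"ay":0,"az":0,"claw":85}]'
python3 -c "
from h import *
step((.4272,.303,.116),-22.5)
shot('side','side1')
print(env.read_state()['joints'].round(2))"
```

```text
time: 2.68
ee_pos: [0.4291, 0.2985, 0.2501]
ee_rot: [0.831, 0.557, -0.0, 0.0]
contact_force: [0.3, -0.3, 0.1]
opening: 0.0849
gripper_force: 0.0
t 2.68 pos [0.4291 0.2985 0.2501] yaw -22.32 zaxis [-0.    -0.001 -1.   ] F [ 0.31 -0.33  0.13] open 0.0849 grip 0.0
shift [  3.5  -3.5 134.1] az 0.1787599898176211
[-0.24  0.39 -0.63  1.82  0.27  1.01 -1.37]
```

View pics/side1.png

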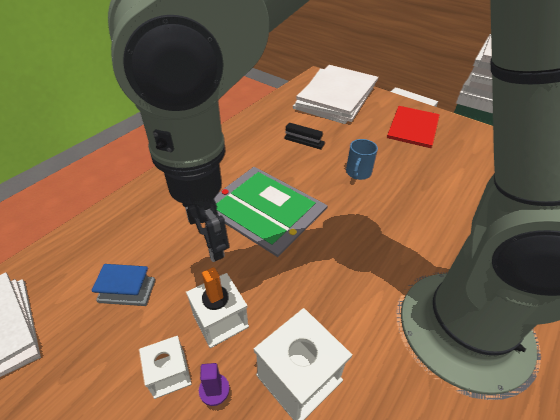

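The side view shows the open gripper over the orange tool (212,285), with the fingertips near (222,250). I will lower it partway and correct.

```bash

python3 -m crank '[{"tx":0,"ty":0,"tz":30,"ax":0,"ay":0,"az":0,"claw":85},{"tx":0,"ty":0,"tz":60,"ax":0,"ay":0,"az":0,"claw":85},{"tx":0,"ty":0,"tz":60,"ax":0,"ay":0,"az":0,"claw":85},{"tx":0,"ty":0,"tz":60,"ax":0,"ay":0,"az":0,"claw":85},{"tx":0,"ty":0,"tz":60,"ax":0,"ay":0,"az":0,"claw":85}]'
python3 -c "
from h import *
step((.4272,.303,.116),-22.5)"
```

```text
time: 3.15
ee_pos: [0.4291, 0.3003, 0.1917]
ee_rot: [0.83, 0.558, 0.001, -0.0]
contact_force: [-0.3, -0.0, 0.5]
opening: 0.0847
gripper_force: 0.0
t 3.15 pos [0.4291 0.3003 0.1917] yaw -22.23 zaxis [ 9.e-04  6.e-04 -1.e+00] F [-0.32 -0.05  0.45] open 0.0847 grip 0.0
shift [ 1.7 -2.8 75.7] az 0.2719869388946954
```

```bash

python3 -m crank '[{"tx":2,"ty":-3,"tz":25,"ax":0,"ay":0,"az":0,"claw":85},{"tx":2,"ty":-3,"tz":50,"ax":0,"ay":0,"az":0,"claw":85},{"tx":2,"ty":-3,"tz":75,"ax":0,"ay":0,"az":0,"claw":85},{"tx":2,"ty":-3,"tz":75,"ax":0,"ay":0,"az":0,"claw":85},{"tx":2,"ty":-3,"tz":75,"ax":0,"ay":0,"az":0,"claw":85},{"tx":2,"ty":-3,"tz":75,"ax":0,"ay":0,"az":0,"claw":85},{"tx":2,"ty":-3,"tz":75,"ax":0,"ay":0,"az":0,"claw":10},{"tx":2,"ty":-3,"tz":75,"ax":0,"ay":0,"az":0,"claw":10},{"tx":2,"ty":-3,"tz":75,"ax":0,"ay":0,"az":0,"claw":10},{"tx":2,"ty":-3,"tz":75,"ax":0,"ay":0,"az":0,"claw":10},{"tx":2,"ty":-3,"tz":75,"ax":0,"ay":0,"az":0,"claw":10},{"tx":2,"ty":-3,"tz":75,"ax":0,"ay":0,"az":0,"claw":10},{"tx":2,"ty":-3,"tz":75,"ax":0,"ay":0,"az":0,"claw":10},{"tx":2,"ty":-3,"tz":75,"ax":0,"ay":0,"az":0,"claw":10},{"tx":2,"ty":-3,"tz":75,"ax":0,"ay":0,"az":0,"claw":10},{"tx":2,"ty":-3,"tz":75,"ax":0,"ay":0,"az":0,"claw":10}]' 80
python3 -c "
from h import *
step((.4272,.303,.116),-22.5)"
```

```text
time: 4.48
ee_pos: [0.4266, 0.3035, 0.1157]
ee_rot: [0.83, 0.558, 0.0, 0.0]
contact_force: [-0.3, -1.4, 7.8]
opening: 0.0252
gripper_force: 77.0
t 4.48 pos [0.4266 0.3035 0.1157] yaw -22.18 zaxis [ 5.e-04  1.e-04 -1.e+00] F [-0.25 -1.42  7.79] open 0.0252 grip 77.0
shift [-0.2  0.8 -0.3] az 0.31828165805321973
```

```bash

python3 -m crank '[{"tx":0,"ty":0,"tz":-20,"ax":0,"ay":0,"az":0,"claw":10},{"tx":0,"ty":0,"tz":-45,"ax":0,"ay":0,"az":0,"claw":10},{"tx":0,"ty":0,"tz":-75,"ax":0,"ay":0,"az":0,"claw":10},{"tx":0,"ty":0,"tz":-105,"ax":0,"ay":0,"az":0,"claw":10},{"tx":0,"ty":0,"tz":-120,"ax":0,"ay":0,"az":0,"claw":10},{"tx":-17,"ty":10,"tz":-120,"ax":0,"ay":0,"az":0,"claw":10},{"tx":-43,"ty":26,"tz":-120,"ax":0,"ay":0,"az":0,"claw":10},{"tx":-70,"ty":42,"tz":-120,"ax":0,"ay":0,"az":0,"claw":10},{"tx":-98,"ty":60,"tz":-120,"ax":0,"ay":0,"az":0,"claw":10},{"tx":-127,"ty":77,"tz":-120,"ax":0,"ay":0,"az":0,"claw":10},{"tx":-156,"ty":95,"tz":-120,"ax":0,"ay":0,"az":0,"claw":10},{"tx":-185,"ty":112,"tz":-120,"ax":0,"ay":0,"az":0,"claw":10},{"tx":-213,"ty":129,"tz":-120,"ax":0,"ay":0,"az":0,"claw":10},{"tx":-238,"ty":144,"tz":-110,"ax":0,"ay":0,"az":0,"claw":10},{"tx":-253,"ty":153,"tz":-90,"ax":0,"ay":0,"az":0,"claw":10},{"tx":-253,"ty":153,"tz":-70,"ax":0,"ay":0,"az":0,"claw":10},{"tx":-253,"ty":153,"tz":-60,"ax":0,"ay":0,"az":0,"claw":10},{"tx":-253,"ty":153,"tz":-60,"ax":0,"ay":0,"az":0,"claw":10},{"tx":-253,"ty":153,"tz":-60,"ax":0,"ay":0,"az":0,"claw":10},{"tx":-253,"ty":153,"tz":-60,"ax":0,"ay":0,"az":0,"claw":10}]'
python3 - <<'E'
from h import *
step((.473,.0113,.116),-22.5)
T=shot('top','top2');S=shot('side','side2')
a=cv2.resize(S['color'][120:270,200:360],None,fx=4,fy=4,interpolation=cv2.INTER_CUBIC); cv2.imwrite('pics/crop2.png',a)
p=np.array(env.read_state()['ee_pos']); print(proj(S,p-[0,0,.091]),proj(S,p-[0,0,.026]),proj(S,[.473,.0113,.012]))
E
```

```text
time: 6.15
ee_pos: [0.473, 0.0122, 0.1762]
ee_rot: [0.83, 0.558, 0.0, 0.0]
contact_force: [0.3, -0.2, -1.2]
opening: 0.0253
gripper_force: 77.8
t 6.15 pos [0.473  0.0122 0.1762] yaw -22.1 zaxis [ 1.e-03  3.e-04 -1.e+00] F [ 0.26 -0.17 -1.24] open 0.0253 grip 77.8
shift [-0.8  0.3 60.2] az 0.3952051504698595
[284.20376813 207.57514469] [284.8067195  187.85685896] [283.72117678 227.4100157 ]
```

View pics/crop2.png

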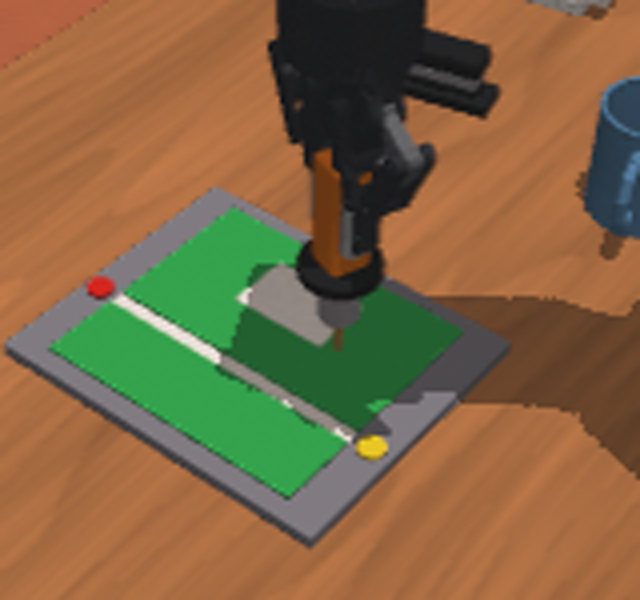

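The crop shows the tool upright, collar centre at crop (341,265) and nib tip at (338,349). In image pixels the tip is (284.1,206.9), against a prediction of (284.2,207.6), so the tool sits on the TCP axis. The next move presses it down.

```bash

python3 -m crank '[{"tx":-1,"ty":0,"tz":25,"ax":0,"ay":0,"az":0,"claw":10},{"tx":-1,"ty":0,"tz":50,"ax":0,"ay":0,"az":0,"claw":10},{"tx":-1,"ty":0,"tz":65,"ax":0,"ay":0,"az":0,"claw":10},{"tx":-1,"ty":0,"tz":70,"ax":0,"ay":0,"az":0,"claw":10},{"tx":-1,"ty":0,"tz":72,"ax":0,"ay":0,"az":0,"claw":10},{"tx":-1,"ty":0,"tz":73,"ax":0,"ay":0,"az":0,"claw":10},{"tx":-1,"ty":0,"tz":74,"ax":0,"ay":0,"az":0,"claw":10},{"tx":-1,"ty":0,"tz":75,"ax":0,"ay":0,"az":0,"claw":10},{"tx":-1,"ty":0,"tz":76,"ax":0,"ay":0,"az":0,"claw":10},{"tx":-1,"ty":0,"tz":77,"ax":0,"ay":0,"az":0,"claw":10},{"tx":-1,"ty":0,"tz":77,"ax":0,"ay":0,"az":0,"claw":10},{"tx":-1,"ty":0,"tz":77,"ax":0,"ay":0,"az":0,"claw":10},{"tx":-1,"ty":0,"tz":77,"ax":0,"ay":0,"az":0,"claw":10},{"tx":-1,"ty":0,"tz":77,"ax":0,"ay":0,"az":0,"claw":10}]'
python3 - <<'E'
from h import *
step((.657,.0062,.0985),-22.5)
S=shot('side','side3')
a=cv2.resize(S['color'][180:255,235:335],None,fx=7,fy=7,interpolation=cv2.INTER_CUBIC); cv2.imwrite('pics/crop3.png',a)
E
```

```text
time: 7.42
ee_pos: [0.4723, 0.0104, 0.0984]
ee_rot: [0.83, 0.558, 0.0, 0.0]
contact_force: [1.1, -0.0, 0.0]
opening: 0.0252
gripper_force: 78.1
t 7.42 pos [0.4723 0.0104 0.0984] yaw -22.18 zaxis [ 3.e-04  1.e-04 -1.e+00] F [ 1.06 -0.04  0.04] open 0.0252 grip 78.1
shift [ 65.8 172.6  -0. ] az 0.3196870310234381
```

View pics/crop3.png

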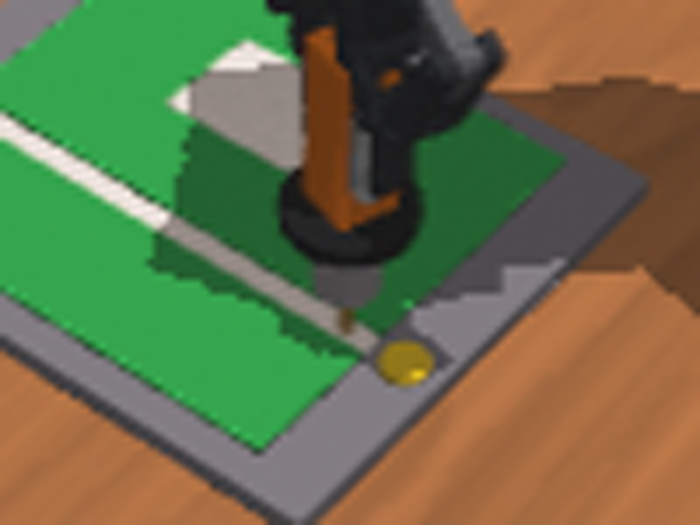

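The nib tip, at crop (346,330), sits in the pale crease just past the yellow disc, and the force shows light contact. I will draw in three parts at about 37 mm/s.

```bash

python3 -m crank '[{"tx":1.3,"ty":2,"tz":0.5,"ax":0,"ay":0,"az":0,"claw":10},{"tx":2.6,"ty":5,"tz":1,"ax":0,"ay":0,"az":0,"claw":10},{"tx":3.8,"ty":8,"tz":1,"ax":0,"ay":0,"az":0,"claw":10},{"tx":5,"ty":11,"tz":1,"ax":0,"ay":0,"az":0,"claw":10},{"tx":6,"ty":14,"tz":1,"ax":0,"ay":0,"az":0,"claw":10},{"tx":7.1,"ty":17,"tz":1,"ax":0,"ay":0,"az":0,"claw":10},{"tx":8.2,"ty":20,"tz":1,"ax":0,"ay":0,"az":0,"claw":10},{"tx":9.3,"ty":23,"tz":1,"ax":0,"ay":0,"az":0,"claw":10},{"tx":10.5,"ty":26,"tz":1,"ax":0,"ay":0,"az":0,"claw":10},{"tx":11.6,"ty":29,"tz":1,"ax":0,"ay":0,"az":0,"claw":10},{"tx":12.7,"ty":32,"tz":1,"ax":0,"ay":0,"az":0,"claw":10},{"tx":13.9,"ty":35,"tz":1,"ax":0,"ay":0,"az":0,"claw":10},{"tx":15,"ty":38,"tz":1,"ax":0,"ay":0,"az":0,"claw":10},{"tx":16.1,"ty":41,"tz":1,"ax":0,"ay":0,"az":0,"claw":10},{"tx":17.2,"ty":44,"tz":1,"ax":0,"ay":0,"az":0,"claw":10},{"tx":18.4,"ty":47,"tz":1,"ax":0,"ay":0,"az":0,"claw":10},{"tx":19.5,"ty":50,"tz":1,"ax":0,"ay":0,"az":0,"claw":10},{"tx":20.6,"ty":53,"tz":1,"ax":0,"ay":0,"az":0,"claw":10},{"tx":21.7,"ty":56,"tz":1,"ax":0,"ay":0,"az":0,"claw":10},{"tx":22.7,"ty":58,"tz":1,"ax":0,"ay":0,"az":0,"claw":10}]'
python3 - <<'E'
from h import *
step((.657,.0062,.0978),-22.5)
x,y=env.read_state()['ee_pos'][:2]; print('off line mm',1000*(y-(.0120-.0275*(x-.4453))))
E
```

```text
time: 9.13
ee_pos: [0.5349, 0.0095, 0.0973]
ee_rot: [0.83, 0.558, 0.0, 0.0]
contact_force: [-2.5, 0.1, 1.2]
opening: 0.0253
gripper_force: 78.3
t 9.13 pos [0.5349 0.0095 0.0973] yaw -22.18 zaxis [ 2.e-04  0.e+00 -1.e+00] F [-2.55  0.09  1.2 ] open 0.0253 grip 78.3
shift [ 43.1 114.3  -0.5] az 0.31514683481103134
off line mm -0.05664670466499003
```

```bash

python3 -m crank '[{"tx":1.1,"ty":3,"tz":0,"ax":0,"ay":0,"az":0,"claw":10},{"tx":2.3,"ty":6,"tz":0,"ax":0,"ay":0,"az":0,"claw":10},{"tx":3.4,"ty":9,"tz":0,"ax":0,"ay":0,"az":0,"claw":10},{"tx":4.5,"ty":12,"tz":0,"ax":0,"ay":0,"az":0,"claw":10},{"tx":5.7,"ty":15,"tz":0,"ax":0,"ay":0,"az":0,"claw":10},{"tx":6.8,"ty":18,"tz":0,"ax":0,"ay":0,"az":0,"claw":10},{"tx":7.9,"ty":21,"tz":0,"ax":0,"ay":0,"az":0,"claw":10},{"tx":9.1,"ty":24,"tz":0,"ax":0,"ay":0,"az":0,"claw":10},{"tx":10.2,"ty":27,"tz":0,"ax":0,"ay":0,"az":0,"claw":10},{"tx":11.3,"ty":30,"tz":0,"ax":0,"ay":0,"az":0,"claw":10},{"tx":12.4,"ty":33,"tz":0,"ax":0,"ay":0,"az":0,"claw":10},{"tx":13.6,"ty":36,"tz":0,"ax":0,"ay":0,"az":0,"claw":10},{"tx":14.7,"ty":39,"tz":0,"ax":0,"ay":0,"az":0,"claw":10},{"tx":15.8,"ty":42,"tz":0,"ax":0,"ay":0,"az":0,"claw":10},{"tx":17,"ty":45,"tz":0,"ax":0,"ay":0,"az":0,"claw":10},{"tx":18.1,"ty":48,"tz":0,"ax":0,"ay":0,"az":0,"claw":10},{"tx":19.2,"ty":51,"tz":0,"ax":0,"ay":0,"az":0,"claw":10},{"tx":20.4,"ty":54,"tz":0,"ax":0,"ay":0,"az":0,"claw":10},{"tx":21.5,"ty":57,"tz":0,"ax":0,"ay":0,"az":0,"claw":10},{"tx":22.6,"ty":60,"tz":0,"ax":0,"ay":0,"az":0,"claw":10}]'
python3 - <<'E'
from h import *
step((.657,.0062,.0978),-22.5)
x,y=env.read_state()['ee_pos'][:2]; print('off line mm',1000*(y-(.0120-.0275*(x-.4453))))
S=shot('side','side4')
a=cv2.resize(S['color'][160:240,200:320],None,fx=6,fy=6,interpolation=cv2.INTER_CUBIC); cv2.imwrite('pics/crop4.png',a)
E
```

```text
time: 10.8
ee_pos: [0.5989, 0.0078, 0.0973]
ee_rot: [0.83, 0.558, 0.0, -0.0]
contact_force: [-2.2, 0.4, 2.0]
opening: 0.0254
gripper_force: 78.3
t 10.8 pos [0.5989 0.0078 0.0973] yaw -22.18 zaxis [ 0.  0. -1.] F [-2.23  0.39  1.98] open 0.0254 grip 78.3
shift [20.4 54.5 -0.5] az 0.32314990853991077
off line mm 0.06376982855706581
```

View pics/crop4.png

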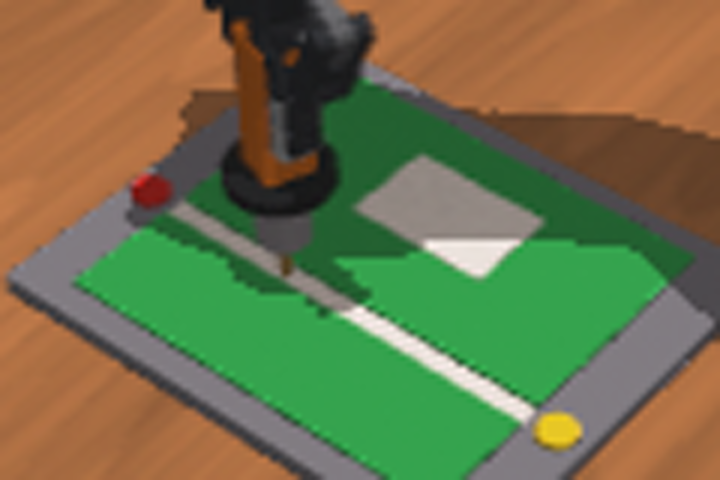

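The nib tip, at crop (286,268), is running in the crease about two-thirds along, well centred. I will finish the pass.

```bash

python3 -m crank '[{"tx":1.1,"ty":3,"tz":0,"ax":0,"ay":0,"az":0,"claw":10},{"tx":2.3,"ty":6,"tz":0,"ax":0,"ay":0,"az":0,"claw":10},{"tx":3.4,"ty":9,"tz":0,"ax":0,"ay":0,"az":0,"claw":10},{"tx":4.5,"ty":12,"tz":0,"ax":0,"ay":0,"az":0,"claw":10},{"tx":5.7,"ty":15,"tz":0,"ax":0,"ay":0,"az":0,"claw":10},{"tx":6.8,"ty":18,"tz":0,"ax":0,"ay":0,"az":0,"claw":10},{"tx":7.9,"ty":21,"tz":0,"ax":0,"ay":0,"az":0,"claw":10},{"tx":9.1,"ty":24,"tz":0,"ax":0,"ay":0,"az":0,"claw":10},{"tx":10.2,"ty":27,"tz":0,"ax":0,"ay":0,"az":0,"claw":10},{"tx":11.3,"ty":30,"tz":0,"ax":0,"ay":0,"az":0,"claw":10},{"tx":12.4,"ty":33,"tz":0,"ax":0,"ay":0,"az":0,"claw":10},{"tx":13.6,"ty":36,"tz":0,"ax":0,"ay":0,"az":0,"claw":10},{"tx":14.7,"ty":39,"tz":0,"ax":0,"ay":0,"az":0,"claw":10},{"tx":15.8,"ty":42,"tz":0,"ax":0,"ay":0,"az":0,"claw":10},{"tx":17,"ty":45,"tz":0,"ax":0,"ay":0,"az":0,"claw":10},{"tx":18.1,"ty":48,"tz":0,"ax":0,"ay":0,"az":0,"claw":10},{"tx":19.2,"ty":51,"tz":0,"ax":0,"ay":0,"az":0,"claw":10},{"tx":20,"ty":53,"tz":0,"ax":0,"ay":0,"az":0,"claw":10},{"tx":20.4,"ty":54,"tz":0,"ax":0,"ay":0,"az":0,"claw":10},{"tx":20.4,"ty":54,"tz":0,"ax":0,"ay":0,"az":0,"claw":10}]'
python3 -m crank '[{"tx":0,"ty":0,"tz":0,"ax":0,"ay":0,"az":0,"claw":10},{"tx":0,"ty":0,"tz":0,"ax":0,"ay":0,"az":0,"claw":10},{"tx":0,"ty":0,"tz":-2,"ax":0,"ay":0,"az":0,"claw":10},{"tx":0,"ty":0,"tz":-5,"ax":0,"ay":0,"az":0,"claw":10},{"tx":0,"ty":0,"tz":-9,"ax":0,"ay":0,"az":0,"claw":10},{"tx":0,"ty":0,"tz":-20,"ax":0,"ay":0,"az":0,"claw":10},{"tx":0,"ty":0,"tz":-45,"ax":0,"ay":0,"az":0,"claw":10},{"tx":0,"ty":0,"tz":-75,"ax":0,"ay":0,"az":0,"claw":10},{"tx":0,"ty":0,"tz":-105,"ax":0,"ay":0,"az":0,"claw":10},{"tx":0,"ty":0,"tz":-125,"ax":0,"ay":0,"az":0,"claw":10},{"tx":0,"ty":0,"tz":-139,"ax":0,"ay":0,"az":0,"claw":10},{"tx":0,"ty":0,"tz":-139,"ax":0,"ay":0,"az":0,"claw":10}]'
python3 - <<'E'
from h import *
step((.4268,.303,.236),-22.2)
E
```

```text
time: 12.52
ee_pos: [0.6567, 0.0063, 0.0973]
ee_rot: [0.83, 0.558, 0.0, 0.0]
contact_force: [0.2, -0.4, 0.8]
opening: 0.0252
gripper_force: 78.2
time: 13.52
ee_pos: [0.6573, 0.0066, 0.2404]
ee_rot: [0.83, 0.558, 0.002, 0.001]
contact_force: [0.2, 0.1, -1.6]
opening: 0.0251
gripper_force: 78.0
t 13.52 pos [0.6573 0.0066 0.2404] yaw -22.19 zaxis [ 4.8e-03  2.0e-04 -1.0e+00] F [ 0.25  0.07 -1.62] open 0.0251 grip 78.0
shift [ 187.4 -325.4    3.4] az 0.014389990363188332
```

```bash

python3 -m crank '[{"tx":8,"ty":-13,"tz":0,"ax":0,"ay":0,"az":0,"claw":10},{"tx":22,"ty":-38,"tz":0,"ax":0,"ay":0,"az":0,"claw":10},{"tx":37,"ty":-65,"tz":0,"ax":0,"ay":0,"az":0,"claw":10},{"tx":53,"ty":-92,"tz":0,"ax":0,"ay":0,"az":0,"claw":10},{"tx":68,"ty":-119,"tz":0,"ax":0,"ay":0,"az":0,"claw":10},{"tx":84,"ty":-146,"tz":0,"ax":0,"ay":0,"az":0,"claw":10},{"tx":100,"ty":-173,"tz":0,"ax":0,"ay":0,"az":0,"claw":10},{"tx":115,"ty":-200,"tz":0,"ax":0,"ay":0,"az":0,"claw":10},{"tx":131,"ty":-227,"tz":0,"ax":0,"ay":0,"az":0,"claw":10},{"tx":146,"ty":-254,"tz":0,"ax":0,"ay":0,"az":0,"claw":10},{"tx":161,"ty":-280,"tz":0,"ax":0,"ay":0,"az":0,"claw":10},{"tx":173,"ty":-301,"tz":0,"ax":0,"ay":0,"az":0,"claw":10},{"tx":182,"ty":-317,"tz":0,"ax":0,"ay":0,"az":0,"claw":10},{"tx":187,"ty":-325,"tz":0,"ax":0,"ay":0,"az":0,"claw":10},{"tx":187,"ty":-325,"tz":0,"ax":0,"ay":0,"az":0,"claw":10},{"tx":187,"ty":-325,"tz":0,"ax":0,"ay":0,"az":0,"claw":10},{"tx":187,"ty":-325,"tz":0,"ax":0,"ay":0,"az":0,"claw":10},{"tx":187,"ty":-325,"tz":0,"ax":0,"ay":0,"az":0,"claw":10}]'
python3 - <<'E'
from h import *
step((.4268,.303,.1165),-22.2)
S=shot('side','side5')
p=np.array(env.read_state()['ee_pos']); print(proj(S,p-[0,0,.091]),proj(S,p-[0,0,.026]),proj(S,p-[0,0,.061]))
a=cv2.resize(S['color'][220:345,150:290],None,fx=4.5,fy=4.5,interpolation=cv2.INTER_CUBIC); cv2.imwrite('pics/crop5.png',a)
E
```

```text
time: 15.02
ee_pos: [0.4266, 0.3011, 0.2361]
ee_rot: [0.83, 0.557, -0.0, 0.0]
contact_force: [0.6, -0.5, -1.9]
opening: 0.0253
gripper_force: 78.0
t 15.02 pos [0.4266 0.3011 0.2361] yaw -22.28 zaxis [-1.e-04 -5.e-04 -1.e+00] F [ 0.59 -0.51 -1.86] open 0.0253 grip 78.0
shift [  1.9  -0.6 119.6] az -0.0779578450772398
[213.12663037 282.19127556] [208.91231203 261.04512871] [211.25285101 272.78922991]
```

View pics/crop5.png

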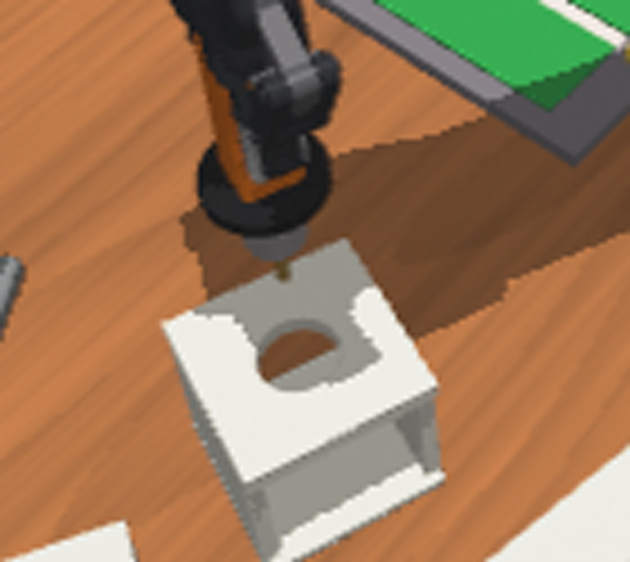

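The crop shows the nib tip at (284,280) over the hole, centre (299,355) in the plane of the stand's top. The hang matches the predicted projection, so I lower it in.

```bash

python3 -c "
from h import *
print(plane(load('side5'),(216,298.5),.09))"
python3 -m crank '[{"tx":2,"ty":-0.5,"tz":10,"ax":0,"ay":0,"az":0,"claw":10},{"tx":2,"ty":-0.5,"tz":30,"ax":0,"ay":0,"az":0,"claw":10},{"tx":2,"ty":-0.5,"tz":45,"ax":0,"ay":0,"az":0,"claw":10},{"tx":2,"ty":-0.5,"tz":60,"ax":0,"ay":0,"az":0,"claw":10},{"tx":2,"ty":-0.5,"tz":72,"ax":0,"ay":0,"az":0,"claw":10},{"tx":2,"ty":-0.5,"tz":84,"ax":0,"ay":0,"az":0,"claw":10},{"tx":2,"ty":-0.5,"tz":96,"ax":0,"ay":0,"az":0,"claw":10},{"tx":2,"ty":-0.5,"tz":106,"ax":0,"ay":0,"az":0,"claw":10},{"tx":2,"ty":-0.5,"tz":113,"ax":0,"ay":0,"az":0,"claw":10},{"tx":2,"ty":-0.5,"tz":117,"ax":0,"ay":0,"az":0,"claw":10},{"tx":2,"ty":-0.5,"tz":119,"ax":0,"ay":0,"az":0,"claw":10},{"tx":2,"ty":-0.5,"tz":119,"ax":0,"ay":0,"az":0,"claw":10},{"tx":2,"ty":-0.5,"tz":119,"ax":0,"ay":0,"az":0,"claw":10},{"tx":2,"ty":-0.5,"tz":119,"ax":0,"ay":0,"az":0,"claw":10}]'
```

```text
[0.42635193 0.30228943 0.09      ]
time: 16.23
ee_pos: [0.4264, 0.3044, 0.1178]
ee_rot: [0.83, 0.558, 0.0, -0.0]
contact_force: [-0.4, -0.7, -1.4]
opening: 0.0249
gripper_force: 78.0
```

```bash

python3 -m crank '[{"tx":-1.5,"ty":0,"tz":1,"ax":0,"ay":0,"az":0,"claw":10},{"tx":-1.5,"ty":0,"tz":2,"ax":0,"ay":0,"az":0,"claw":10},{"tx":-1.5,"ty":0,"tz":2,"ax":0,"ay":0,"az":0,"claw":10},{"tx":-1.5,"ty":0,"tz":2,"ax":0,"ay":0,"az":0,"claw":10},{"tx":-1.5,"ty":0,"tz":2,"ax":0,"ay":0,"az":0,"claw":10}]'
python3 -m crank '[{"tx":0,"ty":0,"tz":0,"ax":0,"ay":0,"az":0,"claw":40},{"tx":0,"ty":0,"tz":0,"ax":0,"ay":0,"az":0,"claw":60},{"tx":0,"ty":0,"tz":0,"ax":0,"ay":0,"az":0,"claw":85},{"tx":0,"ty":0,"tz":0,"ax":0,"ay":0,"az":0,"claw":85},{"tx":0,"ty":0,"tz":0,"ax":0,"ay":0,"az":0,"claw":85},{"tx":0,"ty":0,"tz":0,"ax":0,"ay":0,"az":0,"claw":85},{"tx":0,"ty":0,"tz":0,"ax":0,"ay":0,"az":0,"claw":85},{"tx":0,"ty":0,"tz":0,"ax":0,"ay":0,"az":0,"claw":85},{"tx":0,"ty":0,"tz":0,"ax":0,"ay":0,"az":0,"claw":85},{"tx":0,"ty":0,"tz":-20,"ax":0,"ay":0,"az":0,"claw":85},{"tx":0,"ty":0,"tz":-50,"ax":0,"ay":0,"az":0,"claw":85},{"tx":0,"ty":0,"tz":-85,"ax":0,"ay":0,"az":0,"claw":85},{"tx":0,"ty":0,"tz":-125,"ax":0,"ay":0,"az":0,"claw":85},{"tx":0,"ty":0,"tz":-160,"ax":0,"ay":0,"az":0,"claw":85},{"tx":0,"ty":0,"tz":-160,"ax":0,"ay":0,"az":0,"claw":85},{"tx":0,"ty":0,"tz":-160,"ax":0,"ay":0,"az":0,"claw":85},{"tx":0,"ty":0,"tz":-160,"ax":0,"ay":0,"az":0,"claw":85},{"tx":0,"ty":0,"tz":-160,"ax":0,"ay":0,"az":0,"claw":85}]'
python3 - <<'E'
from h import *
c=shot('side','side6')
x0,y0,x1,y1=198,262,226,306; b=c['color'][y0:y1,x0:x1].astype(int)
bright=(b[...,2]>190)&(b[...,0]<90)&(b[...,1]<150); print(bright.sum())
cv2.imwrite('pics/crop6.png',cv2.resize(c['color'][200:345,150:290],None,fx=4,fy=4,interpolation=cv2.INTER_CUBIC))
E
```

```text
time: 16.65
ee_pos: [0.4258, 0.3027, 0.1157]
ee_rot: [0.83, 0.558, 0.0, 0.0]
contact_force: [-1.5, -3.0, 6.6]
opening: 0.0252
gripper_force: 79.0
time: 18.15
ee_pos: [0.4252, 0.3024, 0.2743]
ee_rot: [0.83, 0.558, -0.001, 0.0]
contact_force: [0.2, -0.0, 0.3]
opening: 0.0849
gripper_force: 0.0
58
```

View pics/crop6.png

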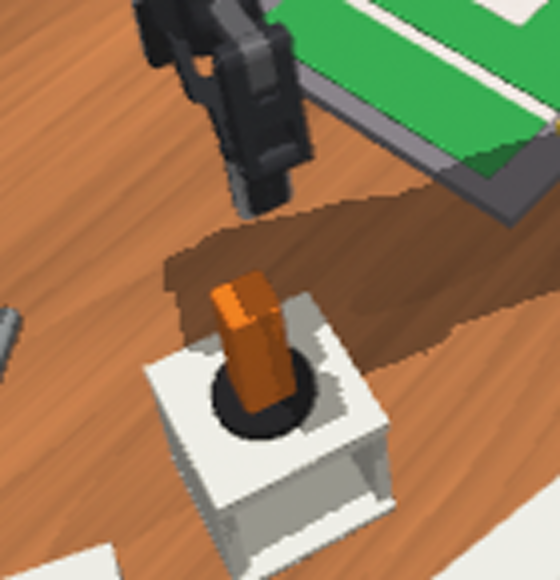

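The crop shows the tool upright in the middle stand, collar flat, centre at crop (264,392) or about pixel (215.6,297.6). It was at (214.8,297.2) at the start, and the gripper is well clear above it.

```bash
python3 -c "
from h import *
print(env.finish_job())"
```

```text
the job is handed in; nothing more can be done
None
```

I drew the tool along the whole crease from the yellow to the red end in one pass at about 37 mm/s, hung it back upright in its stand and released it, and handed in the job; no verdict was shown.

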